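# Show a spark plug to the inspection reader

## Task

Book in and inspect the spark plug standing in the round orange pot. First, with the plug still in it, turn the pot on the bench so that its code patch points at the reader's lower window; then draw the plug up out of the pot, tip it, and hold it up in front of the reader's slanted lens, electrode end towards the lens, centred on it, pointing straight into it and about 5 cm away. Finish while holding the plug still there; leave the pot standing with its code to the reader, touch neither the reader nor its lens, and do not disturb the spray can, socket or wrench.

Things in the scene. Friction and masses are not known exactly. Their poses are not given: they have to be found in the camera images.
- pot: Loose orange cylinder, 56 mm diameter, 50 mm tall, 0.4 kg, turns freely on the bench. Origin: centre of underside; z up; +x points to its marked side: a white 26 mm code patch with black squares on the side wall and a white stripe on the rim above it. Central hole for the plug: 28 mm wide and 16 mm deep, then 17 mm wide to a floor 6 mm above the underside.
- plug: Loose spark plug, 77 mm, 70 g, standing in the pot, electrode down. Origin: electrode end, on the axis; z along the axis to the terminal. Along z (mm): 14 wide thread to 23, hexagon 24 wide to 34, collar 18 wide to 38, white ceramic 12 wide to 74, terminal 8 wide to 77. Origin 11 mm above the pot's underside: the top 38 mm stand above the rim; slides up freely, clear after 39 mm.
- reader: Fixed inspection reader: grey box 70 x 90 mm on a dark 100 x 110 x 12 mm foot, with a black head on top at 45 degrees, 155 mm tall over all. Origin: centre of its underside; its -x axis is its front (towards the robot side), z up.
- reader_window (a point): Centre of the reader's black lower window with a red line, in the front face, 34 mm above the bench.
- lens: The reader's round lens (52 mm aluminium ring) on the slanted head, fixed to the reader. Origin: centre of the lens's outer surface, about 134 mm above the bench; z points straight out of the lens, along the reader's front direction and 45 degrees upward; y is level, across the reader.
- spray_can: Bystander: upright blue and white spray can, 65 mm diameter, 190 mm tall. Origin: centre of its underside.
- socket: Bystander: steel socket, 36 mm diameter, 40 mm tall, standing. Origin: centre of its underside.
- wrench: Bystander: steel wrench, 160 mm long, lying flat along its x axis. Origin: underside, near mid-length.

How it is judged:
On the way, in this order (a step that is already met when the one before it is completed fails the run):
1. the pot stands with its code patch pointing at the reader's lower window, the plug still in it (y of reader_window in the frame of pot between -0.035 and 0.035 m and x of reader_window in the frame of pot above 0 m and angle between pot's own z axis and vertical below 0.1 rad and height (world z) of pot below 0.006 m and z of plug in the frame of pot between 0 and 0.025 m and horizontal distance between plug and pot below 0.015 m), for 0.2 s.
2. the plug is drawn out clear of the pot, held by the fingers, the pot left standing (z of plug in the frame of pot above 0.052 m and contact force between the fingers and plug above 0.5 N and angle between pot's own z axis and vertical below 0.1 rad and height (world z) of pot below 0.006 m), for 0.1 s.
At the end, for the whole second after the job is handed in: Fingers hold the plug still, touching nothing else: electrode end 25-80 mm out from the lens, within 22 mm of its axis sideways and in height, plug axis within 0.32 rad of the lens axis. Pot stands on the bench, its code line passing within 35 mm of the lower window's centre (x of plug in the frame of lens between -0.022 and 0.022 m and y of plug in the frame of lens between -0.022 and 0.022 m and z of plug in the frame of lens between 0.025 and 0.08 m and angle between the z axis of plug and the z axis of lens, either way round below 0.32 rad and angle between plug's own z axis and vertical below 1.3 rad and height (world z) of plug above 0.1 m and contact force between the fingers and plug above 0.5 N and contact force between plug and reader below 0.1 N and contact force between plug and pot below 0.1 N and linear speed of plug below 0.03 m/s and linear speed of pot below 0.02 m/s and y of reader_window in the frame of pot between -0.035 and 0.035 m and x of reader_window in the frame of pot above 0 m and angle between pot's own z axis and vertical below 0.1 rad and height (world z) of pot below 0.006 m); the arm keeps its last pose, push and grip.
It fails at once if the reader or its lens is touched (contact force between reader and anything else above 1 N).
It fails at once if the pot is tipped (angle between pot's own z axis and vertical above 0.5 rad).
It fails at once if the spray can is disturbed (distance of spray_can from where it was at the start of the episode above 0.02 m).
It fails at once if the socket is disturbed (distance of socket from where it was at the start of the episode above 0.02 m).
It fails at once if the wrench is disturbed (distance of wrench from where it was at the start of the episode above 0.02 m).
It also fails if it takes over 64 s, if anything falls off the work surface, if the arm or the gripper's body presses on something with over 40 N, if the wrist force passes 120 N, or if a joint passes its speed limit or range.

## Robot

A 6-joint arm with a two-finger parallel gripper is mounted at the origin on the work surface. World frame = base frame: x ahead of the robot, y to its left, z up, the work surface at z = 0. Lengths are in m, angles in rad, forces in N, time in s.
With the tool pointing down it reaches from about 0.3 to 0.775 m from the base axis. Payload 14.6 kg.
Tool frame: the origin (TCP) lies at the very end of the fingers, on their centre line; the grasp point (between the pads) lies 19 mm behind it; z points along the fingers, x is the direction in which the jaws open and shut, and the axes are right-handed (so a half turn about z gives the same grasp; the last joint's range is limited). The gripper opens to 94 mm and grips with 3 to 60 N. Pads are 16 mm wide; open, the fingers measure 119 mm over their backs; the gripper's body (75 mm by 177 mm) begins 78 mm behind the grasp point.
Start: joints at [-1.168, 0.3, 1.521, -0, 1.321, -0.067], TCP at [0.249, -0.49, 0.205] pointing down, gripper open.
Joint ranges: [-3.03, 3.03], [-0.79, 2.21], [0.23, 2.52], [-1.04, 4.18], [0, 3.07], [-2.55, 2.55]. Speed limits (rad/s): [2.22, 2.22, 2.57, 3.14, 3.14, 3.14].

## Interface

Orientations are given as [roll, pitch, yaw] about the fixed x, y, z axes, in that order (R = Rz(yaw) Ry(pitch) Rx(roll)).
In Python, from station import ctrl gives the robot as it stands.
- The arm moves only by the shell command python3 -m inch 'ROWS' [FORCE]. ROWS is JSON, one flat list of numbers, 7 for each row, row after row: the shift along the tool's x, y, z in cm, then the turn, a rotation vector about the tool's x, y, z in rad, then the opening, from 0 (shut) to 1 (fully open). In form: [tx, ty, tz, wx, wy, wz, claw, tx, ty, tz, wx, wy, wz, claw, ...]. A call has 1 to 20 rows; each row shifts and turns the commanded pose from where the row before left it, along the tool's axes as they then stand; what a row does not reach is not made up. A row lasts 1/8 s, in which the tool goes at most 62.5 mm and 10.7 degrees, less where a joint would pass 70% of its speed; a pose out of reach is approached as far as the arm can. A call is refused whole if a number of a shift passes 6.25 or a number of a turn 0.188, either way. A call with a gripper value outside its range is refused whole. The fingers move at their own pace and stop on an object; FORCE is the grip in N (left out, the last holds). Time passes only in rows, so rows that do not move let the fingers close. It gives the time, the measured TCP pose, the force and the opening at its end, in the units of the state.
- ctrl.get_obs(): the state, without advancing time (a new reading comes with each control period).
- ctrl.camera(name): name is "scene" or "top"; returns (picture, depth): 420x560x3 uint8, red, green, blue; 420x560 float32, m along the optical axis (not along the pixel's ray), 0 where there is no reading.
- ctrl.camera_params(name): a dict with "vertical_fov" (degrees; the focal length in pixels is half the picture's height over the tangent of half this angle, whatever the lens; pixels are square), "cx", "cy" (the principal point, pixels), "distortion" ([k1, k2, p1, p2, k3] as OpenCV has them; the pictures are not rectified), "camera_from_world" (4x4, takes a point from world to camera coordinates). Camera axes: x right, y down, z forward; pixel columns grow to the right and rows downward; lengths in m; the calibration is good to about 2 mm. A picture is of the moment at which its call begins. camera_params takes no time and is no camera call.
- ctrl.hand_in(): hands the job in, once; it reports no verdict.
Trained networks look in the newest picture that a camera, given by its name, has taken for a name from the list of things; names that differ only in an ending like _2 or _b are one class to them, and where a whole thing is asked for, a point or a joint stands for the part that bears it (a point fixed in the world has none). Each returns a list of dicts, best first, with "score" (0 to 1); they miss things now and then, are a little off and sometimes report something else, mostly with a low value. They report only what shows in the picture. A call takes as long as a camera call.
- ctrl.spot_in(camera, label): "bbox" ([centre column, centre row, width, height] in pixels, round what is visible of it).
- ctrl.place_of(camera, label): "centre" ([column, row] in pixels: a listed point, or the origin of a listed thing).
The state is a dict: "time_s": time; "qpos": joint angles; "joint_vel": joint speeds; "tau": joint torques, N m; "ee_pos": TCP position; "eef_rot": TCP orientation; "force": force on the tool from outside, world axes, zero at the start; "moment": the same for the moment, N m; "grip_width": finger opening in m.
Only numpy, scipy, OpenCV 4.12 (cv2) and the standard library are available. Lean on these libraries where they do the work, as an engineer would, in place of code of your own. Each camera call takes 0.05 s, during which the arm holds its last target. There are 200 camera calls.

## Working session

There is one attempt and no reset: what is moved stays moved. The work goes in short steps, Python scripts to look and compute and a shell command to move; the robot and the scene stay as the last step left them, time stands still between calls to the robot, and variables do not carry over. Pictures are saved under pics/ and viewed, about 8 in all and at most 12, crops included, and the job is handed in when it is done.

```bash
mkdir -p pics; ls; cat > h.py <<'E'
import numpy as np, cv2
from station import ctrl
from scipy.spatial.transform import Rotation as R
def par(n):
    p=ctrl.camera_params(n); f=210/np.tan(np.radians(p["vertical_fov"])/2)
    return np.array([[f,0,p["cx"]],[0,f,p["cy"]],[0,0,1]]),np.array(p["distortion"],float),np.array(p["camera_from_world"])
def ray(n,uv):
    K,D,T=par(n); q=cv2.undistortPoints(np.array(uv,float).reshape(-1,1,2),K,D).reshape(-1,2)
    d=np.c_[q,np.ones(len(q))]@T[:3,:3]; return -T[:3,:3].T@T[:3,3],d
def atz(n,uv,z):
    c,d=ray(n,uv); return c+d*((z-c[2])/d[:,2])[:,None]
def cloud(n,dep):
    v,u=np.mgrid[0:420,0:560]; c,d=ray(n,np.c_[u.ravel(),v.ravel()])
    return (c+d*dep.reshape(-1,1)).reshape(420,560,3)
def proj(n,P):
    K,D,T=par(n); return cv2.projectPoints(np.array(P,float).reshape(-1,1,3),cv2.Rodrigues(T[:3,:3])[0],T[:3,3],K,D)[0].reshape(-1,2)
E
python3 - <<'E'
from h import *
for n in("scene","top"):
    im,d=ctrl.camera(n); np.savez(n,im=im,d=d); cv2.imwrite(f"pics/{n}0.png",im[:,:,::-1])
    K,D,T=par(n); print(n,K[0,0],(-T[:3,:3].T@T[:3,3]).round(3),T[2,:3].round(2))
    for l in("pot","plug","reader","reader_window","lens","spray_can","socket","wrench"):
        r=ctrl.place_of(n,l)
        print(l,[(np.round(x["centre"],1).tolist(),round(x["score"],2)) for x in r[:2]])
E
```

```text
pics
scene 545.9328892795854 [1.058 0.712 0.846] [-0.41 -0.61 -0.67]
pot [([314.4, 208.2], 0.67)]
plug [([317.7, 206.4], 0.6)]
reader [([225.3, 231.0], 0.56)]
reader_window []
lens [([232.9, 180.7], 0.45)]
spray_can [([256.9, 298.4], 0.82)]
socket [([180.8, 184.5], 0.53)]
wrench [([268.9, 156.6], 0.98)]
top 383.2506556821557 [0.481 0.015 0.953] [ 0.16 -0.   -0.99]
pot [([300.9, 262.3], 0.71)]
plug [([303.6, 264.2], 0.49), ([386.6, 265.5], 0.23)]
reader [([317.4, 180.1], 0.96)]
reader_window [([317.1, 191.1], 0.83)]
lens [([320.4, 174.5], 0.79), ([320.2, 178.6], 0.44)]
spray_can [([236.2, 167.0], 0.55)]
socket [([390.8, 175.3], 0.56)]
wrench [([388.9, 262.3], 0.65)]
```

```bash
python3 -c "
import cv2,numpy as np
" ; ls pics
```

```text
scene0.png
top0.png
```

View pics/scene0.png

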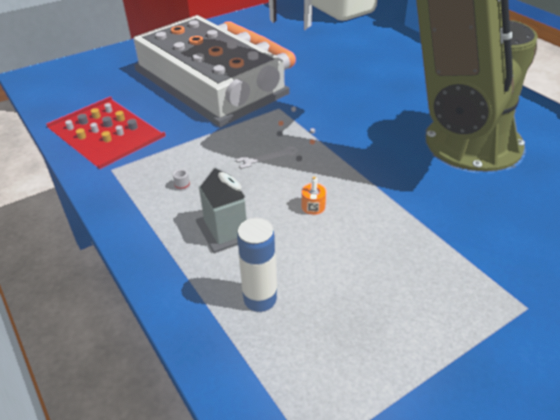

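View pics/top0.png

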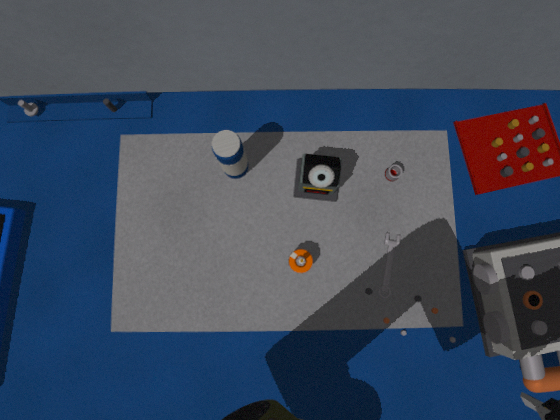

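```bash
python3 - <<'E'
from h import *
C={n:cloud(n,np.load(n+".npz")["d"]) for n in("scene","top")}
np.savez("C",**C)
for n,l,uv,z in [("scene","pot",(314.4,208.2),0),("top","pot",(300.9,262.3),0),("scene","plug",(317.7,206.4),.011),("top","plug",(303.6,264.2),.011),("scene","reader",(225.3,231),0),("top","reader",(317.4,180.1),0),("top","win",(317.1,191.1),.034),("scene","lens",(232.9,180.7),.134),("top","lens",(320.4,174.5),.134),("scene","can",(256.9,298.4),0),("top","can",(236.2,167),0),("scene","socket",(180.8,184.5),0),("top","socket",(390.8,175.3),0),("scene","wrench",(268.9,156.6),0),("top","wrench",(388.9,262.3),0)]:
    print(n,l,atz(n,[uv],z)[0].round(3))
E
```

```text
scene pot [ 0.494 -0.028  0.   ]
top pot [ 0.493 -0.038  0.   ]
scene plug [ 0.492 -0.019  0.011]
top plug [ 0.488 -0.044  0.011]
scene reader [ 0.699 -0.079  0.   ]
top reader [ 0.7   -0.085  0.   ]
top win [ 0.664 -0.08   0.034]
scene lens [ 0.671 -0.073  0.134]
top lens [ 0.682 -0.078  0.134]
scene can [0.74  0.119 0.   ]
top can [0.737 0.122 0.   ]
scene socket [ 0.71 -0.28  0.  ]
top socket [ 0.71  -0.274  0.   ]
scene wrench [ 0.474 -0.253  0.   ]
top wrench [ 0.489 -0.256  0.   ]
```

The scene picture shows the pot at about (314,200) with its code facing the camera. In the top picture the pot is at (301,261), the reader lens at (321,176), the can at (230,155) and the wrench at (389,262). Next I'll zoom in and measure.

```bash
python3 - <<'E'
from h import *
C=np.load("C.npz"); Z={n:np.load(n+".npz")["im"] for n in("scene","top")}
a=cv2.resize(Z["top"][235:290,270:330],None,fx=6.6,fy=6.6,interpolation=cv2.INTER_CUBIC)
b=cv2.resize(Z["scene"][170:225,284:344],None,fx=6.6,fy=6.6,interpolation=cv2.INTER_CUBIC)
c=cv2.resize(Z["top"][140:210,290:350],(396,240)); d=cv2.resize(Z["scene"][155:255,185:260],(396,240))
cv2.imwrite("pics/crop1.png",np.vstack([np.hstack([a,b])[:, :792],np.hstack([c,d])])[:600,:,::-1])
for n in("scene","top"):
    P=C[n].reshape(-1,3); I=Z[n].reshape(-1,3).astype(int)
    near=np.hypot(P[:,0]-.493,P[:,1]+.033)<.05
    for lo,hi in((.044,.056),(.082,.1)):
        m=near&(P[:,2]>lo)&(P[:,2]<hi)
        if m.sum():
            q=P[m]; print(n,lo,m.sum(),q.mean(0).round(4),q.min(0).round(3),q.max(0).round(3))
    o=near&(I[:,0]>150)&(I[:,2]<90)&(P[:,2]>.045)&(P[:,2]<.056)
    if o.sum()>5:
        (x,y),r=cv2.minEnclosingCircle(P[o][:,:2].astype(np.float32)); print("orange rim",n,x,y,r)
    w=near&(I.min(1)>130)&(P[:,2]>.01)&(P[:,2]<.058)
    print("white",n,w.sum(),P[w].mean(0))
    # reader cloud
    m=(abs(P[:,0]-.7)<.09)&(abs(P[:,1]+.082)<.09)&(P[:,2]>.08)&(P[:,2]<.17)
    print("reader",n,P[m].min(0).round(3),P[m].max(0).round(3))
    ring=m&(I.min(1)>150); print("ring",ring.sum(),P[ring].mean(0).round(4),P[ring].min(0).round(3),P[ring].max(0).round(3))
    q=P[ring]-P[ring].mean(0); print(np.linalg.svd(q)[2][2] if 0 else np.linalg.eigh(q.T@q)[1][:,0])
    f=m=(abs(P[:,0]-.7)<.08)&(abs(P[:,1]+.082)<.08)&(P[:,2]>.007)&(P[:,2]<.016)
    print("foot",cv2.minAreaRect(P[f][:,:2].astype(np.float32)))
E
```

```text
scene 0.044 314 [ 0.4989 -0.0284  0.0496] [ 0.468 -0.061  0.044] [ 0.525 -0.002  0.056]
scene 0.082 27 [ 0.4972 -0.0306  0.086 ] [ 0.49  -0.04   0.082] [ 0.503 -0.026  0.091]
orange rim scene 0.49698519706726074 -0.03034421242773533 0.028686078265309334
white scene 104 [ 0.50247808 -0.02452183  0.04624993]
reader scene [ 0.658 -0.128  0.08 ] [ 0.739 -0.03   0.154]
ring 229 [ 0.6837 -0.0674  0.1299] [ 0.658 -0.128  0.08 ] [ 0.73  -0.03   0.154]
[-0.36237308  0.52724795  0.76856708]
foot ((0.7201287150382996, -0.08125114440917969), (0.11367525905370712, 0.05850953981280327), 83.78237915039062)
top 0.044 366 [ 0.4955 -0.0334  0.0497] [ 0.468 -0.06   0.044] [ 0.521 -0.008  0.055]
top 0.082 22 [ 0.4954 -0.0335  0.0867] [ 0.49  -0.038  0.082] [ 0.502 -0.029  0.092]
orange rim top 0.49571338295936584 -0.03386678174138069 0.027199093252420425
white top 21 [ 0.50930641 -0.01839446  0.05074041]
reader top [ 0.658 -0.129  0.08 ] [ 0.737 -0.032  0.154]<stdin>:22: RuntimeWarning: Mean of empty slice.
  ret = um.true_divide(
Traceback (most recent call last):
ValueError: zero-size array to reduction operation minimum which has no identity
```

View pics/crop1.png

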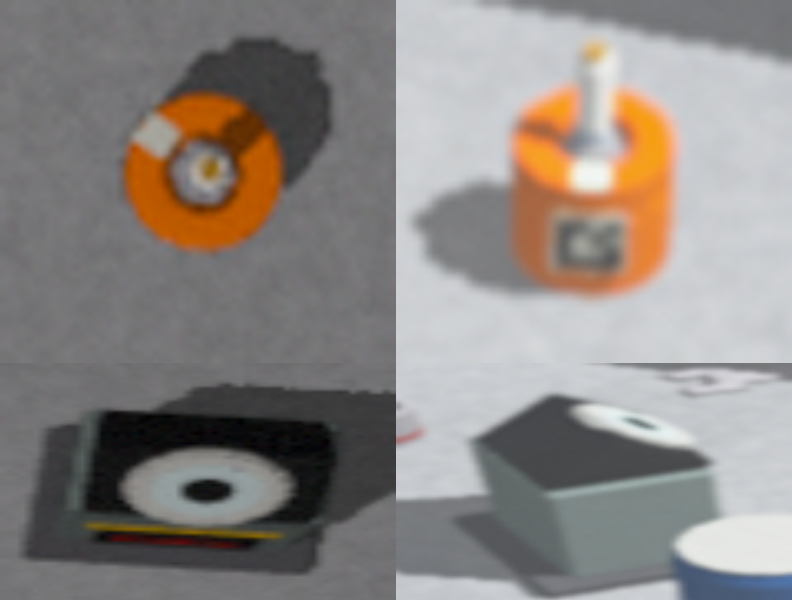

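```bash
python3 - <<'E'
from h import *
Z=np.load("top.npz"); im=Z["im"]
e=atz("top",[(302.9,187.2),(333.2,190.7)],.1); f=atz("top",[(293.8,196.6),(338.5,200.9)],.012); print(e.round(3),f.round(3))
for a in(e,f): d=a[1]-a[0]; print("front dir deg",np.degrees(np.arctan2(-d[0],d[1]))%360, np.linalg.norm(d))
g=im.astype(int).min(2); m=np.zeros_like(g,np.uint8); m[155:195,303:340]=(g[155:195,303:340]>95)
n,l,s,c=cv2.connectedComponentsWithStats(m); k=1+s[1:,4].argmax(); 
cnt=max(cv2.findContours((l==k).astype(np.uint8),0,1)[0],key=len); E=cv2.fitEllipse(cnt); print(s[k],E)
print("lens top",atz("top",[E[0],(321.4,176.4)],.134).round(4))
S=np.load("scene.npz"); print("lens scene 231,181",atz("scene",[(231,181)],.134).round(4))
# lens depth
C=np.load("C.npz"); P=C["top"][l==k]; print(P.mean(0), P.max(0)-P.min(0)); q=P-P.mean(0); w,v=np.linalg.eigh(q.T@q); print(w,v[:,0])
T=np.load("C.npz")["scene"]
o=ctrl.get_obs(); print({k:np.round(o[k],3).tolist() for k in("time_s","qpos","ee_pos","eef_rot","force","grip_width")})
M=R.from_euler("xyz",o["eef_rot"]).as_matrix(); print(M.round(3))
E
```

```text
[[ 0.661 -0.041  0.1  ]
 [ 0.652 -0.11   0.1  ]] [[ 0.656 -0.023  0.012]
 [ 0.643 -0.135  0.012]]
front dir deg 172.5350502878559 0.0692856167168567
front dir deg 173.65944726057944 0.11208135073693916
[309 165  25  23 394] ((320.7466735839844, 176.03855895996094), (21.53174591064453, 24.048948287963867), 82.9283676147461)
lens top [[ 0.6781 -0.0785  0.134 ]
 [ 0.6773 -0.0799  0.134 ]]
lens scene 231,181 [[ 0.6751 -0.0749  0.134 ]]
[ 0.67728908 -0.07792267  0.13761651] [0.21862854 0.12083727 0.84156025]
[0.06275232 0.07964987 0.7396538 ] [0.98136609 0.09363292 0.16778995]
{'time_s': 0.9, 'qpos': [-1.168, 0.3, 1.521, 0.0, 1.321, -0.067], 'ee_pos': [0.249, -0.49, 0.205], 'eef_rot': [-3.142, 0.0, -1.101], 'force': [-0.132, -0.032, -0.05], 'grip_width': 0.094}
[[ 0.453 -0.892 -0.   ]
 [-0.892 -0.453  0.   ]
 [-0.    -0.    -1.   ]]
```

The lens agrees between the two cameras to about 4 mm: (0.677, -0.078, 0.134), with the front direction at 173°. The pot is at (0.496, -0.032) with its code at about 50°. It has to face -16°, a turn of about -1.15 rad. I'm moving over the pot now.

```bash
python3 -m inch '[-2.47,-3.565,0,0,0,0,1,-2.47,-3.565,0,0,0,0,1,-2.47,-3.565,0,0,0,0,1,-2.47,-3.565,0,0,0,0,1,-2.47,-3.565,0,0,0,0,1,-2.47,-3.565,0,0,0,0,1,-2.47,-3.565,0,0,0,0,1,-2.47,-3.565,0,0,0,0,1,-2.47,-3.565,0,0,0,0,1,-2.47,-3.565,0,0,0,0,1,-2.47,-3.565,0,0,0,0,1,-2.47,-3.565,0,0,0,0,1]'
python3 -m inch '[0,0,0,0,0,-0.1775,1,0,0,0,0,0,-0.1775,1,0,0,0,0,0,-0.1775,1,0,0,0,0,0,-0.1775,1,0,0,0,0,0,-0.1775,1,0,0,0,0,0,-0.1775,1,0,0,0,0,0,-0.1775,1,0,0,0,0,0,-0.1775,1,0,0,0,0,0,-0.1775,1,0,0,0,0,0,-0.1775,1,0,0,0,0,0,-0.1775,1,0,0,0,0,0,-0.1775,1,0,0,0,0,0,0,1]'
python3 - <<'E'
from h import *
o=ctrl.get_obs(); print({k:np.round(o[k],3).tolist() for k in("time_s","qpos","ee_pos","eef_rot")})
M=R.from_euler("xyz",o["eef_rot"]).as_matrix(); print("tool cm to pot",100*M.T@(np.array([.496,-.032,.022])-o["ee_pos"]))
E
```

```text
time_s: 2.4
ee_pos: [0.4968, -0.0311, 0.2056]
eef_rot: [-3.141, -0.0, -1.101]
force: [0.5, -0.3, -0.7]
grip_width: 0.0937
time_s: 4.03
ee_pos: [0.4963, -0.0324, 0.2055]
eef_rot: [3.142, -0.0, 1.028]
force: [0.2, -0.2, 0.4]
grip_width: 0.0941
{'time_s': 4.025, 'qpos': [-0.139, 0.182, 1.667, 0.0, 1.292, -1.167], 'ee_pos': [0.496, -0.032, 0.205], 'eef_rot': [3.142, -0.0, 1.028]}
tool cm to pot [ 0.02282277 -0.0447497  18.34847716]
```

```bash
python3 -m inch '[0,0,3.05,0,0,0,1,0,0,3.05,0,0,0,1,0,0,3.05,0,0,0,1,0,0,3.05,0,0,0,1,0,0,3.05,0,0,0,1,0,0,3.05,0,0,0,1,0,0,0,0,0,0,1,0,0,0,0,0,0,0.5,0,0,0,0,0,0,0.5,0,0,0,0,0,0,0.5,0,0,0,0,0,0,0.5,0,0,0,0,0,0,0.5,0,0,0,0,0,0,0.5]' 12
```

```text
time_s: 5.65
ee_pos: [0.4963, -0.0327, 0.0228]
eef_rot: [3.141, 0.0, 1.029]
force: [-2.2, -2.6, 5.8]
grip_width: 0.056
```

Gripped at 56 mm, as expected. Now I'll turn by -1.15 rad (positive about tool z).

```bash
python3 -m inch '[0,0,0,0,0,0.115,0.5,0,0,0,0,0,0.115,0.5,0,0,0,0,0,0.115,0.5,0,0,0,0,0,0.115,0.5,0,0,0,0,0,0.115,0.5,0,0,0,0,0,0.115,0.5,0,0,0,0,0,0.115,0.5,0,0,0,0,0,0.115,0.5,0,0,0,0,0,0.115,0.5,0,0,0,0,0,0.115,0.5,0,0,0,0,0,0,0.5,0,0,0,0,0,0,0.5]'
python3 -m inch '[0,0,0,0,0,0,1,0,0,0,0,0,0,1,0,0,0,0,0,0,1,0,0,0,0,0,0,1,0,0,-3,0,0,0,1,0,0,-5,0,0,0,1,0,0,-5,0,0,0,1,0,0,-5,0,0,0,1,0,0,0,0,0,0,1]'
python3 - <<'E'
from h import *
o=ctrl.get_obs(); print(np.round(o["qpos"],3))
V=[]
for n in("scene","top"):
    im,d=ctrl.camera(n); P=cloud(n,d).reshape(-1,3); I=im.reshape(-1,3).astype(int); np.savez(n+"1",im=im,d=d)
    near=np.hypot(P[:,0]-.496,P[:,1]+.032)<.06
    for lo,hi in((.044,.056),(.075,.1)):
        m=near&(P[:,2]>lo)&(P[:,2]<hi)
        if m.sum(): print(n,lo,m.sum(),P[m].mean(0).round(4),P[m].min(0).round(3),P[m].max(0).round(3))
    u,v=proj(n,[(.496,-.032,.05)])[0].astype(int); V.append(cv2.resize(im[v-28:v+28,u-28:u+28],(390,390),interpolation=cv2.INTER_CUBIC))
cv2.imwrite("pics/crop2.png",np.hstack(V)[:,:,::-1])
E
```

```text
time_s: 7.15
ee_pos: [0.4965, -0.0325, 0.0228]
eef_rot: [3.142, -0.001, -0.121]
force: [-0.5, -0.5, 4.6]
grip_width: 0.056
time_s: 8.28
ee_pos: [0.4976, -0.0326, 0.2059]
eef_rot: [3.142, -0.006, -0.121]
force: [-0.4, -0.7, -0.5]
grip_width: 0.0939
[-0.139  0.181  1.667  0.     1.287 -0.018]
scene 0.044 311 [ 0.4996 -0.0272  0.0496] [ 0.469 -0.059  0.044] [ 0.525 -0.001  0.056]
scene 0.075 40 [ 0.4983 -0.0289  0.0826] [ 0.492 -0.034  0.076] [ 0.503 -0.024  0.091]
```

View pics/crop2.png

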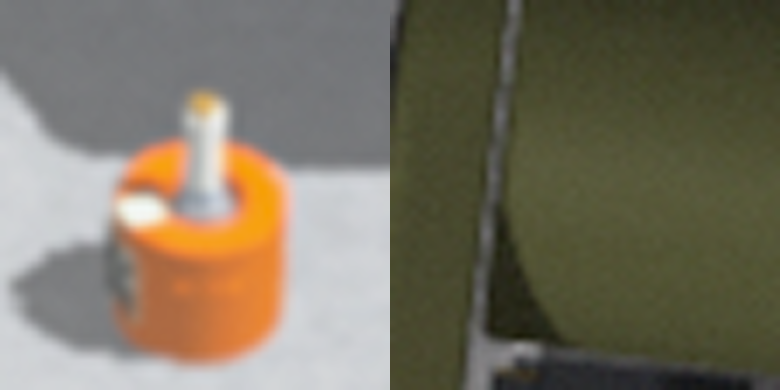

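In the scene crop the pot stands upright with the plug in it. The stripe is at crop (142,210), now to the left, and the arm hides the pot from the top camera. Next: the stripe's direction.

```bash
python3 - <<'E'
from h import *
u,v=proj("scene",[(.496,-.032,.05)])[0].astype(int)
f=lambda x,y:atz("scene",[(u-28+x/390*56-.4,v-28+y/390*56-.4)],.05)[0]
s=f(142,210); print("stripe",s)
Z=np.load("scene1.npz"); P=cloud("scene",Z["d"]).reshape(-1,3); I=Z["im"].reshape(-1,3).astype(int)
m=(np.hypot(P[:,0]-.498,P[:,1]+.03)<.06)&(abs(P[:,2]-.05)<.005)&(I[:,0]>150)
(x,y),r=cv2.minEnclosingCircle(P[m][:,:2].astype(np.float32)); print("rim",x,y,r)
for c in((x,y),(.4965,-.0325),(.498,-.029)):
    a=np.arctan2(s[1]-c[1],s[0]-c[0]); w=np.array([.662,-.08])-c; print("dir",np.degrees(a),"y of window",-np.sin(a)*w[0]+np.cos(a)*w[1])
tp=[f(203,100)[:2]]; print("plug top",atz("scene",[(u-28+203/390*56-.4,v-28+100/390*56-.4)],.088))
E
```

```text
stripe [ 0.51445553 -0.03756089  0.05      ]
rim 0.4969179928302765 -0.030289633199572563 0.02900228276848793
dir -22.519418543564512 y of window 0.01730589534088512
dir -15.740839080806754 y of window -0.0008207587814233822
dir -27.48541385710759 y of window 0.030446190884256895
plug top [[ 0.49374694 -0.03423471  0.088     ]]
```

```bash
python3 - <<'E'
from h import *
for fn in("scene","scene1"):
    I=np.load(fn+".npz")["im"].astype(int); v,u=np.mgrid[0:420,0:560]
    X=atz("scene",np.c_[u.ravel(),v.ravel()],.05)[:,:2]; I=I.reshape(-1,3)
    d=X-[.497,-.030]; r=np.hypot(*d.T); m=(r<.027)&(r>.0155)
    wgt=np.clip((I[:,2]-60)/150,0,1)*m*(I[:,0]>170)
    for k in np.argsort(-wgt)[:0]: pass
    a=np.degrees(np.arctan2(d[:,1],d[:,0])); h=np.histogram(a[m],18,(-180,180),weights=wgt[m])[0]; print(fn,h.round(1))
    pk=-170+20*h.argmax(); s=abs((a-pk+180)%360-180)<40; print("dir",(wgt*s*a).sum()/(wgt*s).sum())
I=np.load("top.npz")["im"].astype(int)
X=atz("top",np.c_[u.ravel(),v.ravel()],.05)[:,:2]; I=I.reshape(-1,3); o=(I[:,0]-I[:,2]>60)&(np.hypot(*(X-[.495,-.033]).T)<.035)
c=cv2.minEnclosingCircle(X[o].astype(np.float32)); print(c); d=X-c[0]; r=np.hypot(*d.T); m=(r<.027)&(r>.0155); a=np.degrees(np.arctan2(d[:,1],d[:,0])); s=m&(abs(a-50)<45); w=np.clip((I[:,2]-40)/100,0,1)*s; print((w*a).sum()/w.sum())
E
```

```text
scene [ 0.1  3.7 10.1  4.9  0.2  0.4  0.9  0.7  0.3  0.   4.4  8.3  5.   0.3
  0.   0.3  0.6  0.1]
dir -129.3414072707685
scene1 [ 0.1  3.8 10.1  4.7  0.1  0.6  5.9  9.7  9.   1.   0.   0.   0.   0.
  0.   0.3  0.6  0.2]
dir -129.52996500547354
((0.4966438114643097, -0.034030791372060776), 0.028405454009771347)
51.52837459845348
```

```bash
python3 -m inch '[0,4,0,0,0,0,1,0,6,0,0,0,0,1,0,6,0,0,0,0,1,0,6,0,0,0,0,1,0,4,0,0,0,0,1,0,0,0,0,0,0,1]'
python3 - <<'E'
from h import *
im,d=ctrl.camera("top"); np.savez("top1",im=im,d=d); I=im.astype(int); v,u=np.mgrid[0:420,0:560]
X=atz("top",np.c_[u.ravel(),v.ravel()],.05)[:,:2]; I=I.reshape(-1,3); o=(I[:,0]-I[:,2]>60)&(np.hypot(*(X-[.495,-.033]).T)<.035)
c=cv2.minEnclosingCircle(X[o].astype(np.float32)); print(c); d=X-c[0]; r=np.hypot(*d.T); m=(r<.027)&(r>.0155); a=np.degrees(np.arctan2(d[:,1],d[:,0])); s=m&(abs(a+18)<45); w=np.clip((I[:,2]-40)/100,0,1)*s; b=(w*a).sum()/w.sum(); print(b)
b=np.radians(b); W=np.array([.662,-.08])-c[0]; print("y win",-np.sin(b)*W[0]+np.cos(b)*W[1])
u,v=proj("top",[(.496,-.033,.05)])[0].astype(int); cv2.imwrite("pics/crop3.png",cv2.resize(im[v-105:v+25,u-50:u+80],(585,585),interpolation=cv2.INTER_CUBIC)[:,:,::-1]); print(u,v)
print(ctrl.get_obs()["ee_pos"],ctrl.get_obs()["eef_rot"])
E
```

```text
time_s: 9.12
ee_pos: [0.4637, -0.2923, 0.2002]
eef_rot: [-3.14, 0.003, -0.124]
force: [0.3, 0.4, 0.3]
grip_width: 0.0937
((0.49655836820602417, -0.03301599994301796), 0.028385061770677567)
-13.126924048129418
y win -0.00818299971354465
299 260
[ 0.46411714 -0.29086403  0.20049047] [-3.13991983e+00  2.70885927e-03 -1.22856588e-01]
```

View pics/crop3.png

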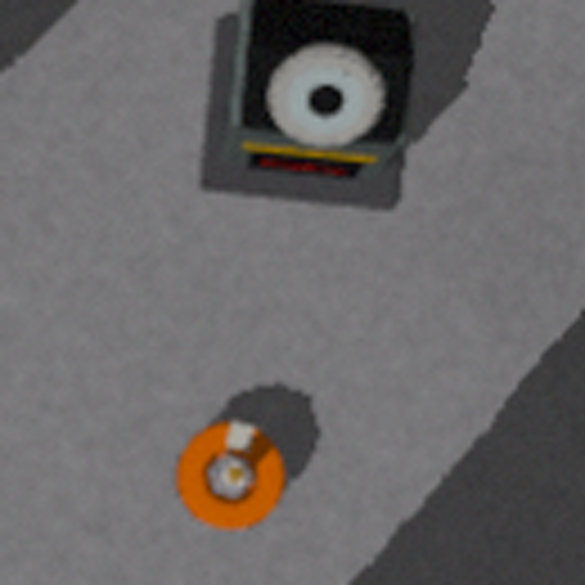

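The top view shows the stripe at crop (240,436) pointing from the pot centre (231,474) at the window (305,165). The code misses the window centre by about 8 mm, well within 35. Next I grip the plug's ceramic.

```bash
python3 -m inch '[0.05,-4,0,0,0,0,1,0,-6,0,0,0,0,1,0,-6,0,0,0,0,1,0,-6,0,0,0,0,1,0,-4,0,0,0,0,1,0,0,0,0,0,0,1,0,0,0,0,0,0,1]'
python3 - <<'E'
from h import *
o=ctrl.get_obs(); M=R.from_euler("xyz",o["eef_rot"]).as_matrix(); print(o["eef_rot"],"tool cm",100*M.T@(np.array([.4965,-.0325,.053])-o["ee_pos"]))
E
```

```text
time_s: 10.05
ee_pos: [0.4964, -0.0322, 0.202]
eef_rot: [3.142, 0.001, -0.12]
force: [-0.1, -0.4, 0.6]
grip_width: 0.0942
[ 3.14153296e+00  8.68712558e-04 -1.19871308e-01] tool cm [ 0.02948493  0.03151121 14.89506197]
```

```bash
python3 -m inch '[0,0,4,0,0,0,1,0,0,4,0,0,0,0.6,0,0,4,0,0,0,0.6,0,0,2.9,0,0,0,0.6,0,0,0,0,0,0,0.6,0,0,0,0,0,0,0,0,0,0,0,0,0,0,0,0,0,0,0,0,0,0,0,0,0,0,0,0,0,0,0,0,0,0,0,0,0,0,0,0]' 15
```

```text
$: bad value
```

```bash
python3 -m inch '[0,0,4,0,0,0,1, 0,0,4,0,0,0,1, 0,0,4,0,0,0,0.6, 0,0,2.9,0,0,0,0.6, 0,0,0,0,0,0,0.6, 0,0,0,0,0,0,0, 0,0,0,0,0,0,0, 0,0,0,0,0,0,0, 0,0,0,0,0,0,0, 0,0,0,0,0,0,0]' 15
```

```text
time_s: 11.3
ee_pos: [0.4968, -0.0325, 0.0536]
eef_rot: [3.142, -0.0, -0.121]
force: [0.5, -0.0, 0.5]
grip_width: 0.0177
```

```bash
python3 -m inch '[0,0,0,0,0,0,0, 0,0,0,0,0,0,0]'
```

```text
time_s: 11.55
ee_pos: [0.4968, -0.0325, 0.0535]
eef_rot: [-3.142, 0.0, -0.121]
force: [-0.4, 0.1, 0.8]
grip_width: 0.0116
```

Gripped on the 12 mm ceramic. Now lift slowly, then tip.

```bash
python3 -m inch '[0,0,-0.8,0,0,0,0, 0,0,-1,0,0,0,0, 0,0,-1,0,0,0,0, 0,0,-1,0,0,0,0, 0,0,-1.5,0,0,0,0, 0,0,-3,0,0,0,0, 0,0,-3,0,0,0,0, 0,0,-3.3,0,0,0,0, 0,0,0,0,0,0,0]'
python3 -m inch '[0,0,0,0,0.1,0,0, 0,0,0,0,0.137,0,0, 0,0,0,0,0.137,0,0, 0,0,0,0,0.137,0,0, 0,0,0,0,0.137,0,0, 0,0,0,0,0.137,0,0, 0,0,0,0,0,0,0, 0,0,0,0,0,0,0]'
python3 - <<'E'
from h import *
L=np.array([.677,-.078,.134]); n=np.array([-.702,.086,.707])
o=ctrl.get_obs(); M=R.from_euler("xyz",o["eef_rot"]).as_matrix(); print(M[:,2],o["qpos"])
print("tool cm",100*M.T@(L+n*.092-o["ee_pos"]))
V=[]
for c in("scene","top"):
    im,d=ctrl.camera(c); np.savez(c+"2",im=im,d=d); u,v=proj(c,[(.57,-.05,.1)])[0].astype(int); V.append(cv2.resize(im[v-60:v+60,u-60:u+60],(400,400),interpolation=cv2.INTER_CUBIC))
cv2.imwrite("pics/crop4.png",np.hstack(V)[:,:,::-1])
E
```

```text
time_s: 12.68
ee_pos: [0.4976, -0.0326, 0.2022]
eef_rot: [3.142, -0.005, -0.121]
force: [-0.4, 0.3, -1.3]
grip_width: 0.0117
time_s: 13.68
ee_pos: [0.4971, -0.0326, 0.1997]
eef_rot: [-3.141, -0.783, -0.121]
force: [0.6, 0.4, -0.3]
grip_width: 0.0113
[ 0.69992211 -0.08500796 -0.70914222] [-0.15022308 -0.1634173   2.22799039  0.07115443  0.2954246  -0.0887995 ]
tool cm [8.39086701 2.33415419 8.43777014]
```

View pics/crop4.png

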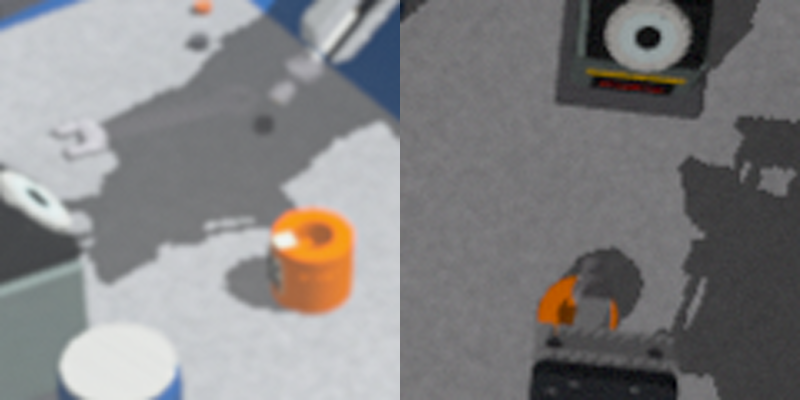

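The pot is empty and standing, with its stripe still towards the reader (left crop, (285,240)). Now I advance on the lens.

```bash
python3 -m inch '[0.7,0.2,0.7,0,0,0,0, 1.1,0.3,1.1,0,0,0,0, 1.1,0.3,1.1,0,0,0,0, 1.1,0.3,1.1,0,0,0,0, 1.1,0.3,1.1,0,0,0,0, 1.1,0.3,1.1,0,0,0,0, 1.1,0.3,1.1,0,0,0,0, 0.6,0.2,0.6,0,0,0,0, 0.5,0.13,0.5,0,0,0,0, 0,0,0,0,0,0,0, 0,0,0,0,0,0,0, 0,0,0,0,0,0,0]'
python3 - <<'E'
from h import *
L=np.array([.677,-.078,.134]); n=np.array([-.702,.086,.707])
o=ctrl.get_obs(); M=R.from_euler("xyz",o["eef_rot"]).as_matrix(); print(M[:,2],o["qpos"],o["ee_pos"])
print("tool cm left",100*M.T@(L+n*.092-o["ee_pos"]))
V=[]
for c in("scene","top"):
    im,d=ctrl.camera(c); np.savez(c+"3",im=im,d=d); u,v=proj(c,[(.63,-.07,.15)])[0].astype(int); print(c,u,v)
    for l in("plug","lens"): print(l,[(np.round(x["centre"],1).tolist(),round(x["score"],2)) for x in ctrl.place_of(c,l)[:2]])
    print("expected electrode, lens, tcp",proj(c,[o["ee_pos"]+.042*M[:,2],L,o["ee_pos"]]).round(1).tolist())
    V.append(cv2.resize(im[v-40:v+40,u-40:u+40],(400,400),interpolation=cv2.INTER_CUBIC))
cv2.imwrite("pics/crop5.png",np.hstack(V)[:,:,::-1])
E
```

```text
time_s: 15.28
ee_pos: [0.6117, -0.0699, 0.1995]
eef_rot: [3.142, -0.785, -0.121]
force: [-0.8, -0.8, -0.9]
grip_width: 0.0114
[ 0.70175524 -0.08525504 -0.7072985 ] [-0.19686198  0.11896989  1.95459323  0.18922919  0.28923349 -0.23536591] [ 0.61167605 -0.06986944  0.19951437]
tool cm left [0.02056696 0.01277348 0.08705901]
scene 250 168
plug [([247.9, 161.1], 0.79)]
lens [([232.2, 182.2], 0.76)]
expected electrode, lens, tcp [[244.5, 161.7], [229.4, 180.5], [257.1, 145.7]]
top 318 196
plug [([321.4, 191.6], 0.54)]
lens [([388.1, 264.1], 0.71), ([321.4, 174.3], 0.62)]
expected electrode, lens, tcp [[320.7, 189.3], [320.6, 176.5], [321.0, 200.8]]
```

View pics/crop5.png

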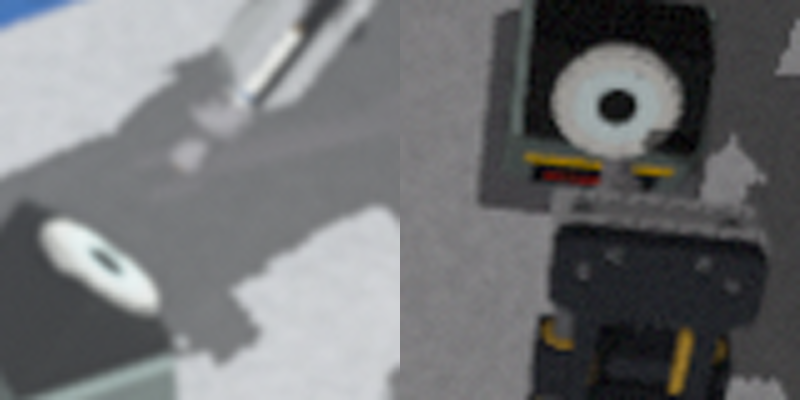

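In the scene crop the plug's hexagon is at (225,115) and its thread ends near (180,165), about pixel (246,161); I expected (244.5,161.7). One depth check, then hand in.

```bash
python3 - <<'E'
from h import *
L=np.array([.677,-.078,.134]); n=np.array([-.702,.086,.707]); y=np.array([-.122,-.9925,0]); x=np.cross(y,n)
for c in("scene","top"):
    P=cloud(c,np.load(c+"3.npz")["d"]).reshape(-1,3)-L; q=np.c_[P@x,P@y,P@n]
    for a in range(30,92,8):
        m=(np.hypot(q[:,0],q[:,1])<.03)&(q[:,2]*1e3>a)&(q[:,2]*1e3<a+8)
        if m.sum(): print(c,a,m.sum(),q[m].mean(0).round(4))
    m=(np.hypot(P[:,0]+.18,P[:,1]-.0455)<.06)&(abs(P[:,2]+.084)<.006); print(c,"rim",m.sum(),(P[m]+L).mean(0) if m.sum() else "")
E
```

```text
scene 46 3 [-0.0016  0.0009  0.0519]
scene 54 24 [-0.0031 -0.0043  0.0582]
scene 62 29 [-0.0027 -0.0043  0.066 ]
scene 70 29 [-0.0038 -0.0062  0.0749]
scene 78 49 [-0.005  -0.0062  0.0821]
scene 86 33 [-0.003  -0.0046  0.0893]
scene rim 300 [ 0.49817287 -0.02880734  0.04965515]
top 46 1 [-0.0043  0.0039  0.0521]
top 54 14 [-0.0052 -0.0012  0.0587]
top 62 6 [-0.0063 -0.0007  0.0655]
top 70 8 [-0.0095 -0.0015  0.0752]
top 78 18 [-0.0099 -0.0001  0.0804]
top rim 173 [ 0.50008405 -0.01945078  0.05010435]
```

The depth readings put the plug on the lens axis to within a few mm, with its end about 50 mm out. Handing in.

```bash
python3 -c "
from station import ctrl
print(ctrl.hand_in())"
```

```text
the job is handed in; nothing more can be done
None
```

I turned the pot by 1.15 rad so its code faces the reader's lower window. Then I drew the plug out, tipped it 45° and am holding it in front of the lens. I handed in after about 15.5 s of the 64 s; no verdict is reported.

- **Pot:** From above, the code line passes about 8 mm from the window centre (limit 35 mm). One rougher estimate from the scene camera put it at about 17 mm. After the plug came out the pot was still standing, with its stripe towards the reader.
- **Plug:** Depth from both cameras puts the electrode end about 50 mm from the lens, within about 5 mm of its axis. The tool points within about 0.01 rad of the lens axis I measured. The grip reads 11.4 mm on the 12 mm ceramic.
- **Bystanders:** I kept clear of the reader, spray can, socket and wrench, and the wrist forces I saw stayed below 7 N. I did not measure the bystanders' positions again at the end.
- **Disagreements:** The two cameras differ by up to about 4 mm on the lens and pot positions. The plug finder's electrode pixel was 2–3 pixels from where I expected it. A first automatic reading of the stripe direction locked onto the wrong feature, so I discarded it and used a clear view from above.

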